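Secure the solvent bottles in their carrier

TASK

One amber bottle has tipped over in the bottle carrier, across the path of its keeper bar. Stand it upright on its own empty round place in the row, then slide the keeper bar fully home along the row by its black knob, and then turn the blue lock collar clockwise by its lever until the lever points straight along the red mark (it can turn past the mark, so stop there). Leave the other bottles and everything else on the table where they are.

Things in the scene. Friction and masses are not known exactly. Their poses are not given: they have to be found in the camera images.
- carrier: fixed bottle carrier: plywood plate 130 x 420 x 12 mm, aluminium back rail (top 62 mm high, front face 36 mm behind the places' centre line), grey lock pedestal at its front right corner. Origin on the table under the middle place; x points to the back (away from the robot), y to the left along the row of bottles, z up. Yaw -0.08 to 0.27 rad.
- place_left (a point): centre of the left round place (white ring of 54 mm diameter) on the plate's top, 12 mm above the table; always taken by bottle_left. Places are 85 mm apart along the carrier's y.
- place_mid (a point): centre of the middle round place, on the plate's top. Either this or the right place is empty.
- place_right (a point): centre of the right round place, on the plate's top. Either this or the middle place is empty.
- bottle_tipped: the tipped bottle: amber glass, black cap, white band; 44 mm diameter, 110 mm tall, straight-sided for its lower 80 mm, 0.16 kg. Origin at the centre of its base, z axis from base to cap. It lies flat on the plate at its own empty place, base over that place, cap towards the carrier's front and sticking out over the plate's front edge.
- bottle_left: bottle of the same kind, standing on the left place; origin at the centre of its base. Leave it there.
- bottle_other: bottle of the same kind, standing on the middle or the right place; origin at the centre of its base. Leave it there.
- keeper_bar (a joint): slide of the steel keeper bar (8 mm thick, 16 mm tall, its top 51 mm above the table) that runs along the front of the row, its centre line 60 mm in front of the places. Value in m: 0 to 0.03 at the start (out to the left), grows as the bar moves to the carrier's right (-y), 0.360 at its end stop (fully home). About 2 N moves it.
- bar_knob (a point): on the axis of the bar's black upright knob (18 mm diameter, from 51 to 111 mm above the table), 90 mm above the table; moves with the bar. Fully home, it is 70 mm to the left (along the carrier's y) of the collar axis.
- lock_collar (a joint): hinge of the blue lock collar, vertical axis. Value in rad: 0 to 0.2 at the start (lever out to the right), grows clockwise seen from above; 1.40 when the lever lies along the red locked mark; it can turn on to 1.75. It stays where it is left; about 0.06 N m turns it.
- collar_axis (a point): on the collar's axis, 85 mm above the table. The collar is 48 mm in diameter, from 54 to 86 mm above the table, round a fixed 28 mm post whose top is 96 mm high.
- lever_grip (a point): middle of the lever's upright fin, 85 mm above the table and 58 mm out from the collar axis; moves with the collar. The fin is 10 mm thick, 36 mm long (radially) and spans 59 to 105 mm above the table, over the pedestal whose top is 44 mm high.
- locked_mark (a point): where lever_grip is when the collar is locked: 58 mm from the collar axis towards the carrier's front (-x), 85 mm above the table, straight over the red line painted on the pedestal's top.
- tape_measure: yellow and black tape measure, 70 x 36 x 63 mm, origin under its centre; leave it
- pincers: pincers with red handles lying flat, 180 mm long, origin at the rivet on the table; leave them
- tape_roll: roll of paper tape lying flat, 90 mm diameter, 30 mm high; leave it
- brush_pot: white pot with brushes, 72 mm diameter, 182 mm high; leave it
- filler_jar: glass jar with white lid, 68 mm diameter, 70 mm high; leave it
- wood_wedge: strip of wood, 120 x 30 x 22 mm; leave it
Mind the look-alikes: they are no part of the job. What is shaped like the bottle_tipped but pink or turquoise is not meant.

How it is judged (in metres and radians):
On the way, in this order (a step that is already met when the one before it is completed fails the run):
1. the tipped bottle stands upright on its empty place, let go (angle between bottle_tipped's own z axis and vertical below 0.1 rad and (horizontal distance between bottle_tipped and place_mid below 0.02 m or horizontal distance between bottle_tipped and place_right below 0.02 m) and z of bottle_tipped in the frame of carrier between 0.008 and 0.018 m and contact force between the fingers and bottle_tipped below 0.05 N and linear speed of bottle_tipped below 0.03 m/s), for 0.2 s.
2. the keeper bar is fully home (value of joint keeper_bar above 0.352 m), for 0.1 s.
3. the lock collar's lever is on the red mark (value of joint lock_collar between 1.28 and 1.52 rad), for 0.2 s.
At the end, for the whole second after the job is handed in: All three bottles stand upright (within 0.1 rad) and at rest, the once tipped one on the plate within 20 mm of the centre of its own place; the bar is within 8 mm of its end stop; the collar is still, within 0.12 rad of the locked mark (value 1.28 to 1.52) (all of step 3 and angle between each of bottle_tipped, bottle_left, bottle_other's own z axis and vertical below 0.1 rad and (horizontal distance between bottle_tipped and place_mid below 0.02 m or horizontal distance between bottle_tipped and place_right below 0.02 m) and z of bottle_tipped in the frame of carrier between 0.008 and 0.018 m and value of joint keeper_bar above 0.352 m and velocity of joint lock_collar between -0.02 and 0.02 rad/s and linear speed of each of bottle_tipped, bottle_left, bottle_other below 0.02 m/s); the robot touches nothing.
It fails at once if another bottle is moved more than 20 mm or tipped (distance of any of bottle_left, bottle_other from where it was at the start of the episode above 0.02 m or angle between any of bottle_left, bottle_other's own z axis and vertical above 0.35 rad).
It fails at once if something else on the table is moved more than 30 mm (distance of any of tape_measure, pincers, tape_roll, brush_pot, filler_jar, wood_wedge from where it was at the start of the episode above 0.03 m).
It also fails if it takes over 70 s, if anything falls off the work surface, if the arm or the gripper's body presses on something with over 40 N, if the wrist force passes 120 N, or if a joint passes its speed limit or range.

ROBOT

A 6-joint arm with a two-finger parallel gripper is mounted at the origin on the work surface. World frame = base frame: x ahead of the robot, y to its left, z up, the work surface at z = 0. Lengths are in mm, angles in rad, forces in N, time in s.
With the tool pointing down it reaches from about 225 to 875 mm from the base axis. Payload 3.4 kg.
Tool frame: the origin (TCP) lies on the mounting face of the last link; the fingertips stand 173 mm ahead of it and the grasp point (between the pads) lies 155 mm ahead of it (env.finger_overhang is the distance from the TCP to the fingertips, in mm); z points along the fingers, y is the line along which they close (so a half turn about z gives the same grasp; the last joint's range is limited). The gripper opens to 85 mm and grips with 20 to 120 N. Pads are 22 mm wide; open, the fingers measure 114 mm over their backs; the gripper's body (76 mm by 85 mm) begins 54 mm behind the grasp point. The pads swing forward as they close: fully open they stand 13 mm farther back than shut.
Start: joints at [-1.307, 0.276, 1.505, -0, 1.361, -0.121], TCP at [215.837, -532.971, 404.728] pointing down, gripper open.
Joint ranges: [-2.89, 2.89], [-0.75, 2.08], [0.22, 2.7], [-1.18, 4.32], [0.11, 2.71], [-2.7, 2.7]. Speed limits (rad/s): [2.57, 2.57, 3.14, 3.14, 3.14, 3.14].

INTERFACE

Orientations are given as a rotation vector (axis times angle).
In Python, from cell import observe, camera, env gives the robot as it stands.
- The arm moves only by the tool arm_command, never from a script. Its argument "moves" is a list of rows, each a list of 3 entries, a list of its own where there are three numbers: the turn, a rotation vector about the tool's x, y, z in degrees, then the shift along the tool's x, y, z in mm, then the closure, from 0 (fully open) to 1 (shut). A call has 1 to 10 rows; each row is the pose to reach, as a shift and turn from the pose commanded when the call began, along the tool's axes at that moment; what a row does not reach only later rows make up. A row lasts 1/12 s, in which the tool goes at most 41.7 mm and 7.16 degrees, less where a joint would pass 70% of its speed; a pose out of reach is approached as far as the arm can. A call with a gripper value outside its range is refused whole. The fingers move at their own pace and stop on an object; "newtons" is the grip in N (left out, the last holds). Time passes only in rows, so rows that repeat a pose let the fingers close. It gives the time, the measured TCP pose, the force, the opening and the grip force at its end, in the units of the state.
- observe(): the state, without advancing time (a new reading comes with each control period).
- camera(name): name is "side" or "top"; returns a dict with "color" (400x640x3 uint8, red, green, blue), "fx", "fy", "cx", "cy" (pixels), "rvec" (rotation vector, rad) and "tvec" (3), from world to camera coordinates, as OpenCV has them. Camera axes: x right, y down, z forward; pixel columns grow to the right and rows downward; lengths in mm; the calibration is good to about 2 mm. A picture is of the moment at which its call begins. There is no depth.
- env.finish_job(): hands the job in; it is judged then, once.
The state is a dict: "time": time; "joint_positions": joint angles; "dq": joint speeds; "tau": joint torques, N m; "ee_pos": TCP position; "ee_rot": TCP orientation; "force": force on the tool from outside, world axes, zero at the start; "ft_torque": the same for the moment, N m; "finger_gap": finger opening in mm; "finger_force": force on a finger pad.
Only numpy, scipy, OpenCV 4.12 (cv2) and the standard library are available. Lean on these libraries where they do the work, as an engineer would, in place of code of your own. Each camera call takes 0.05 s, during which the arm holds its last target. There are 200 camera calls.

## Working session

There is one attempt and no reset: what is moved stays moved. The work goes in short steps, Python scripts to look and compute and a tool call to move; the robot and the scene stay as the last step left them, time stands still between calls to the robot, and variables do not carry over. Pictures are saved under pics/ and viewed, at most 10 in all, crops included, and the job is handed in when it is done.

Besides the shell and the picture viewer there is one more tool, called after ">>>" as a command line: name --argument value ..., lists and objects as JSON in quotes. arm_command: Moves the arm, as the interface text tells. Its arguments: {"type":"object","properties":{"moves":{"type":"array","items":{"type":"array"}},"newtons":{"type":"number"}},"required":["moves"]}

```bash
mkdir -p pics; ls
cat > h.py <<'E'
import numpy as np, cv2
from scipy.spatial.transform import Rotation as R
from cell import observe, camera, env
def save(c,n): cv2.imwrite('pics/'+n,c['color'][:,:,::-1])
def ray(c,u,v):
    Rm=cv2.Rodrigues(np.array(c['rvec'],float))[0]; t=np.array(c['tvec'],float).ravel()
    d=Rm.T@np.array([(u-c['cx'])/c['fx'],(v-c['cy'])/c['fy'],1.]); return -Rm.T@t,d
def onz(c,u,v,z):
    o,d=ray(c,u,v); return o+d*(z-o[2])/d[2]
def proj(c,P):
    return cv2.projectPoints(np.array(P,float).reshape(-1,1,3),np.array(c['rvec'],float),np.array(c['tvec'],float),np.array([[c['fx'],0,c['cx']],[0,c['fy'],c['cy']],[0,0,1.]]),None)[0].reshape(-1,2)
E
python3 - <<'E'
from h import *
import pickle
for n in('top','side'):
    c=camera(n);save(c,n+'0.png');pickle.dump(c,open(n+'0.pkl','wb'));print(n,ray(c,320,200))
print(observe())
E
```

```text
pics
top (array([ 367.82050853,  -59.36639516, 1414.5966063 ]), array([ 0.1191786 , -0.0233061 , -0.99266988]))
side (array([  498.04955407, -1040.87624619,  1126.48831509]), array([ 0.05207587,  0.66888312, -0.74157054]))
{'time': 0.1, 'joint_positions': array([-1.30696935e+00,  2.76506503e-01,  1.50599663e+00,  2.77295716e-05,
        1.36069643e+00, -1.21010842e-01]), 'dq': array([-9.76764816e-04, -1.83095338e-03, -2.15705096e-03, -4.60319502e-04,
       -9.70843296e-06, -9.89577536e-04]), 'tau': array([ 9.03744931e-04, -4.17700195e+01, -2.46405298e+01, -1.86350676e-04,
        5.89403600e-03, -4.40925760e-06]), 'ee_pos': array([ 215.80447843, -532.76267589,  403.94433096]), 'ee_rot': array([-3.08203969e+00, -6.00462618e-01,  1.37536312e-04]), 'force': array([ 0.27652271, -0.06421453,  0.46396715]), 'ft_torque': array([0.00623057, 0.00270381, 0.10164782]), 'finger_force': 0.0, 'finger_gap': 85.45692832586836}
```

View pics/top0.png

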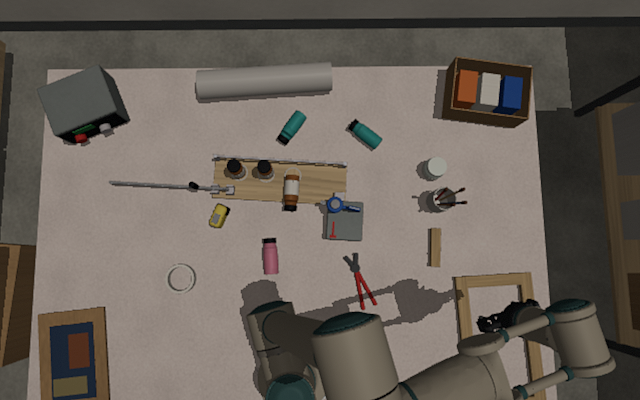

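View pics/side0.png

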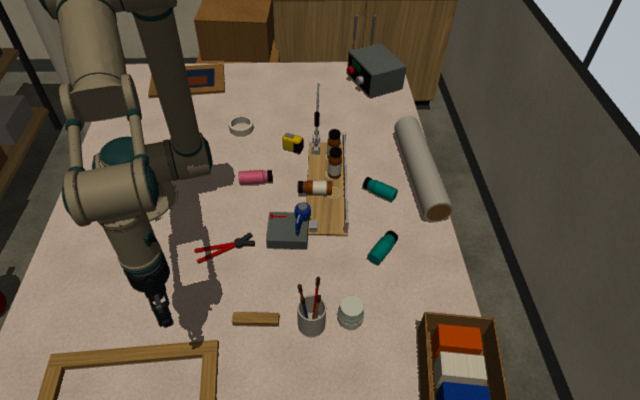

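Candidates for the tipped bottle in the top view are amber lying at (291,190), teal at (292,127), teal at (365,134) and pink at (270,255). The amber one, in the carrier's right place, is the one meant. The standing amber bottles are at (235,168) and (264,168), the knob at (193,185) and the collar at (335,204), with the lever to the right at (352,210). I'll check this in a close crop.

Run:
```python
from h import *
import pickle
a=pickle.load(open('top0.pkl','rb'));b=pickle.load(open('side0.pkl','rb'))
A=cv2.resize(a['color'][145:250,180:370],None,fx=4,fy=4,interpolation=cv2.INTER_CUBIC)
B=cv2.resize(b['color'][75:255,230:370],None,fx=4,fy=4,interpolation=cv2.INTER_CUBIC)
cv2.imwrite('pics/cropT.png',A[:,:,::-1]);cv2.imwrite('pics/cropS.png',cv2.resize(B,(467,600))[:,:,::-1])
```

```text
(no output)
```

View pics/cropT.png

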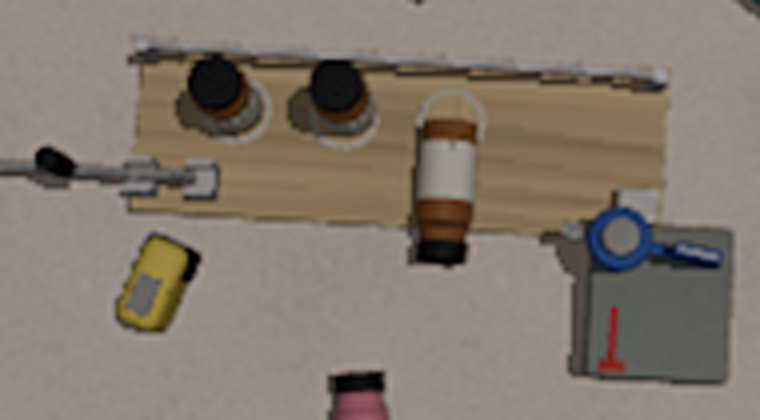

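View pics/cropS.png

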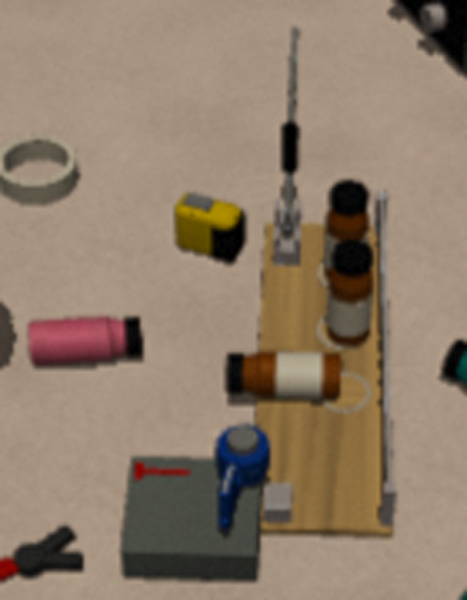

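Run:
```python
from h import *
import pickle
a=pickle.load(open('top0.pkl','rb'));b=pickle.load(open('side0.pkl','rb'))
T=lambda x,y,z:onz(a,180+(x+.5)/4-.5,145+(y+.5)/4-.5,z)[:2].round(1)
f=600/720
S=lambda x,y,z:onz(b,230+(x+.5)/4/f-.5,75+(y+.5)/4/f-.5,z)[:2].round(1)
def blob(c,box,fn):
    x0,y0,x1,y1=box; im=c['color'][y0:y1,x0:x1].astype(int); r,g,bl=im[...,0],im[...,1],im[...,2]
    m=fn(r,g,bl).astype(np.uint8); n,l,st,ce=cv2.connectedComponentsWithStats(m)
    i=1+np.argmax(st[1:,4]); ys,xs=np.where(l==i); return np.c_[xs+x0,ys+y0].astype(float),l==i
ra,rb=T(145,42,62),T(660,73,62);print('rail',ra,rb,'yaw',np.arctan2(-(ra-rb)[0],(ra-rb)[1]),np.linalg.norm(ra-rb))
print('plate front',T(128,211,12),T(490,232,12))
print('ring T',T(451,120,12),'S',S(345,390,12))
print('post top T',T(621,237,96),'S',S(243,436,96))
print('lever end T',T(721,258,105),'S',S(225,525,105), 'fin mid',T(695,252,105))
print('red',T(612,310,44),T(608,362,44),'S',S(188,472,44),S(145,471,44))
print('knob top T',T(45,157,111),'base',T(60,168,51),'S top',S(290,128,111),'S base',S(289,168,51))
print('bottle base T',T(450,122,34),'cap',T(437,252,34),'S', S(337,376,34),S(230,374,34))
print('bottle axis widths T', T(418,180,34),T(477,180,34))
for n,c,bx in(('T',a,(320,190,365,220)),('S',b,(290,195,315,245))):
    p,_=blob(c,bx,lambda r,g,bl:(bl>r+25)&(bl>60)); print(n,'blue',p.mean(0),p.min(0),p.max(0))
print('left caps', T(218,82,122),T(337,83,122))
```

```text
rail [672.8 226.7] [ 644.3 -168.5] yaw -0.07199075815349672 396.2263115947753
plate front [548.6 248.7] [528.6 -35.9]
ring T [618.4  -5.8] S [ 6.212e+02 -5.000e-01]
post top T [ 514.  -134.2] S [ 518.1 -131.1]
lever end T [ 496.6 -206.9] S [ 500.2 -236.9] fin mid [ 501.3 -187.9]
red [ 463.7 -129.2] [ 424.  -125.5] S [ 468.2 -126.8] [ 429.4 -124.2]
knob top T [576.5 288.3] base [577.4 292.7] S top [579.9 286.9] S base [580.2 295. ]
bottle base T [612.9  -5.8] cap [511.    4.9] S [612.4  -2.2] [509.1   4. ]
bottle axis widths T [567.4  19.3] [566.9 -26.5]
T blue [335.36956522 204.85507246] [327. 197.] [346. 212.]
S blue [301.1025641 212.1965812] [295. 203.] [310. 223.]
left caps [628.9 160.3] [627.2  73.3]
```

Both crops confirm it: the amber bottle lies with its base at the right ring and its cap towards the robot, and the bar is out to the left. Yaw is about -0.072, the empty place is about (619,-4), the collar about (516,-132) and the knob about (578,289). Knob travel works out at about 0.355, which agrees with the data. My plan is to grip the bottle with the tool tilted 30° off vertical, then pitch it 90° upright.

```bash
cat >> h.py <<'E'
yaw=-0.072
cx=np.array([np.cos(yaw),np.sin(yaw),0]);cy=np.array([-np.sin(yaw),np.cos(yaw),0]);cz=np.array([0,0,1.])
PL=np.array([619,-4,12.]);COL=np.array([516,-132.5,85.])
def tilt(phi):  # phi deg from horizontal-forward: 90=down, >90 pointing back; tool y=-cy
    p=np.radians(phi);d=np.cos(p)*cx-np.sin(p)*cz;y=-cy;return np.c_[np.cross(y,d),y,d]
def goto(G,Rt):  # grasp point G and tool rotation -> move numbers from now
    o=observe();R0=R.from_rotvec(o['ee_rot']).as_matrix();T=np.array(G)-155*Rt[:,2]
    print('turn',np.degrees(R.from_matrix(R0.T@Rt).as_rotvec()).round(1),'shift',(R0.T@(T-o['ee_pos'])).round(1),'t',round(o['time'],2),'TCP',T.round())
def now():
    o=observe();M=R.from_rotvec(o['ee_rot']).as_matrix();g=o['ee_pos']+155*M[:,2]
    print('grasp',g.round(1),'d',M[:,2].round(3),'y',M[:,1].round(3),'q',o['joint_positions'].round(2),'gap',o['finger_gap'].round(1),o['finger_force'],'F',o['force'].round(1),'t',round(o['time'],2))
E
python3 -c "
from h import *
M=tilt(60);G=np.array([556,0.5,38.])
goto(G-120*M[:,2],M)"
```

```text
turn [-6.9 29.5 25.5] shift [ 392.1 -427.   128.6] t 0.1 TCP [419.  10. 276.]
```

>>> arm_command --moves '[[[-6.9,29.5,25.5],[392,-427,129],0],[[-6.9,29.5,25.5],[392,-427,129],0],[[-6.9,29.5,25.5],[392,-427,129],0],[[-6.9,29.5,25.5],[392,-427,129],0],[[-6.9,29.5,25.5],[392,-427,129],0],[[-6.9,29.5,25.5],[392,-427,129],0],[[-6.9,29.5,25.5],[392,-427,129],0],[[-6.9,29.5,25.5],[392,-427,129],0],[[-6.9,29.5,25.5],[392,-427,129],0],[[-6.9,29.5,25.5],[392,-427,129],0]]' --newtons 40

```text
time: 0.93
ee_pos: [357.9, -150.2, 313.8]
ee_rot: [3.013, -0.109, 0.809]
force: [0.5, -0.3, -0.7]
finger_gap: 85.6
finger_force: 0.0
```

```bash
python3 -c "
from h import *
now()
M=tilt(60);G=np.array([556,0.5,38.])
goto(G-120*M[:,2],M)"
```

```text
Traceback (most recent call last):
  File "h.py", line 22, in now
    print('grasp',g.round(1),'d',M[:,2].round(3),'y',M[:,1].round(3),'q',o['joint_positions'].round(2),'gap',o['finger_gap'].round(1),o['finger_force'],'F',o['force'].round(1),'t',round(o['time'],2))
                                                                                                             ^^^^^^^^^^^^^^^^^^^^^
AttributeError: 'float' object has no attribute 'round'
```

```bash
sed -i "s/o\['finger_gap'\].round(1)/round(float(o['finger_gap']),1)/" h.py; python3 -c "
from h import *
now()
M=tilt(60);G=np.array([556,0.5,38.])
goto(G-120*M[:,2],M)"
```

```text
grasp [ 435.4 -156.   179.7] d [ 0.5   -0.037 -0.865] y [-0.073 -0.997  0.001] q [-0.73 -0.04  2.21  0.56  0.62  0.51] gap 85.6 0.0 F [ 0.5 -0.3 -0.7] t 0.93
turn [ 0.1 -0.1 -0. ] shift [  23.7 -164.7   57. ] t 0.93 TCP [419.  10. 276.]
```

>>> arm_command --moves '[[[0,0,0],[24,-165,57],0],[[0,0,0],[24,-165,57],0],[[0,0,0],[24,-165,57],0],[[0,0,0],[24,-165,57],0],[[0,0,0],[24,-165,57],0],[[0,0,0],[24,-165,57],0],[[0,0,0],[24,-165,57],0]]'

```text
time: 1.52
ee_pos: [419.0, 10.5, 276.1]
ee_rot: [3.016, -0.099, 0.806]
force: [0.7, -0.3, -0.1]
finger_gap: 85.2
finger_force: 0.0
```

```bash
python3 -c "
from h import *
now()
M=tilt(60);G=np.array([556,0.5,38.])
goto(G-20*M[:,2],M);goto(G,M)
save(camera('top'),'t1.png')"
```

```text
grasp [496.2   5.2 141.7] d [ 0.498 -0.034 -0.867] y [-0.066 -0.998  0.001] q [-0.16  0.06  2.23  0.14  0.33  1.35] gap 85.2 0.0 F [ 0.7 -0.3 -0.1] t 1.52
turn [-0.1  0.1  0.3] shift [ 0.   0.3 99.8] t 1.52 TCP [469.   7. 190.]
turn [-0.1  0.1  0.3] shift [  0.    0.4 119.8] t 1.52 TCP [479.   6. 172.]
```

View pics/t1.png

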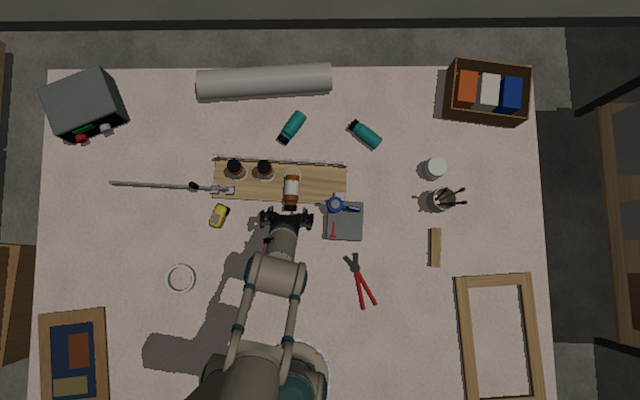

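The gripper at (286,218) is lined up just in front of the bottle at (291,190), with nothing between them, so I'll advance and close.

>>> arm_command --moves '[[[0,0,0],[0,0,30],0],[[0,0,0],[0,0,60],0],[[0,0,0],[0,0,90],0],[[0,0,0],[0,0,105],0],[[0,0,0],[0,0,115],0],[[0,0,0],[0,0,120],0],[[0,0,0],[0,0,120],0],[[0,0,0],[0,0,120],0]]'

```text
time: 2.23
ee_pos: [484.6, -1.2, 185.2]
ee_rot: [3.029, -0.108, 0.785]
force: [0.8, 0.4, -0.4]
finger_gap: 85.2
finger_force: 0.0
```

>>> arm_command --moves '[[[0,0,0],[0,0,0],0.4],[[0,0,0],[0,0,0],0.5],[[0,0,0],[0,0,0],0.6],[[0,0,0],[0,0,0],0.7],[[0,0,0],[0,0,0],0.8],[[0,0,0],[0,0,0],0.8],[[0,0,0],[0,0,0],0.8],[[0,0,0],[0,0,0],0.8]]' --newtons 40

```text
time: 2.9
ee_pos: [484.2, 0.4, 185.9]
ee_rot: [3.028, -0.103, 0.787]
force: [-4.4, -0.9, 6.0]
finger_gap: 41.9
finger_force: 39.5
```

```bash
python3 -c "
from h import *
now()
o=observe();M=R.from_rotvec(o['ee_rot']).as_matrix();g=o['ee_pos']+155*M[:,2]
goto(g+np.array([0,0,60.]),tilt(60))"
```

```text
grasp [559.5  -3.8  50.5] d [ 0.486 -0.027 -0.874] y [-0.066 -0.998 -0.006] q [-0.16  0.32  2.22  0.52  0.11  0.98] gap 41.9 39.49475705623627 F [-4.4 -0.9  6. ] t 2.9
turn [-0.5  0.9  0.1] shift [ 26.8  -1.6 -52.4] t 2.9 TCP [482.   2. 245.]
```

The j5 limit stopped the tool 12 mm too high, and the pads are only on the top of the bottle. I'll open, steepen to 66° and go in lower.

>>> arm_command --moves '[[[0,0,0],[0,0,0],0.4],[[0,0,0],[0,0,0],0.2],[[0,0,0],[0,0,0],0.0],[[0,0,0],[0,0,-20],0.0],[[0,-6,0],[0,0,-30],0.0],[[0,-6,0],[0,0,-30],0.0],[[0,-6,0],[0,0,-30],0.0]]'

```text
time: 3.48
ee_pos: [470.7, 1.1, 212.4]
ee_rot: [3.068, -0.103, 0.629]
force: [0.1, 0.9, -0.4]
finger_gap: 85.5
finger_force: 0.0
```

```bash
python3 -c "
from h import *
now()
M=tilt(66);goto(np.array([557,0.2,38.]),M)"
```

```text
grasp [531.6  -2.2  69.9] d [ 0.393 -0.021 -0.919] y [-0.066 -0.998 -0.005] q [-0.16  0.26  2.17  0.14  0.31  1.35] gap 85.5 0.0 F [ 0.1  0.9 -0.4] t 3.48
turn [-0.4  0.8  0.2] shift [ 8.3 -5.  39.3] t 3.48 TCP [494.   5. 180.]
```

>>> arm_command --moves '[[[0,0,0],[4,-1,15],0.0],[[0,0,0],[8,-3,30],0.0],[[0,0,0],[8,-3,39],0.0],[[0,0,0],[8,-3,39],0.0],[[0,0,0],[8,-3,39],0.0]]'

```text
time: 3.9
ee_pos: [492.4, 2.9, 177.8]
ee_rot: [3.071, -0.105, 0.623]
force: [-0.7, -0.4, -1.0]
finger_gap: 85.3
finger_force: 0.0
```

```bash
python3 -c "
from h import *
now()"
```

```text
grasp [ 5.527e+02 -1.000e-01  3.500e+01] d [ 0.389 -0.02  -0.921] y [-0.067 -0.998 -0.007] q [-0.15  0.34  2.17  0.17  0.24  1.33] gap 85.3 0.0 F [-0.7 -0.4 -1. ] t 3.9
```

>>> arm_command --moves '[[[0,0,0],[1,0,-3],0.3],[[0,0,0],[1,0,-3],0.5],[[0,0,0],[1,0,-3],0.6],[[0,0,0],[1,0,-3],0.7],[[0,0,0],[1,0,-3],0.8],[[0,0,0],[1,0,-3],0.8],[[0,0,0],[1,0,-3],0.8],[[0,0,0],[1,0,-3],0.8]]' --newtons 40

```text
time: 4.57
ee_pos: [492.5, 2.8, 182.7]
ee_rot: [3.069, -0.105, 0.628]
force: [-3.0, -1.2, 5.6]
finger_gap: 42.9
finger_force: 39.8
```

```bash
python3 -c "
from h import *
now()
o=observe();M=R.from_rotvec(o['ee_rot']).as_matrix();g=o['ee_pos']+155*M[:,2]
goto(g+np.array([0,0,70.]),M)"
```

```text
grasp [ 5.533e+02 -4.000e-01  4.010e+01] d [ 0.392 -0.02  -0.92 ] y [-0.067 -0.998 -0.006] q [-0.15  0.34  2.16  0.16  0.25  1.34] gap 42.9 39.84651267528534 F [-3.  -1.2  5.6] t 4.57
turn [0. 0. 0.] shift [ 27.5  -0.4 -64.4] t 4.57 TCP [492.   3. 253.]
```

>>> arm_command --moves '[[[0,0,0],[7,0,-16],0.8],[[0,0,0],[14,0,-32],0.8],[[0,0,0],[21,0,-48],0.8],[[0,0,0],[27,0,-64],0.8],[[0,0,0],[35,0,-80],0.8],[[0,0,0],[35,0,-80],0.8],[[0,0,0],[35,0,-80],0.8]]'

```text
time: 5.15
ee_pos: [493.5, 2.2, 269.8]
ee_rot: [3.069, -0.104, 0.629]
force: [-0.1, 0.6, -1.1]
finger_gap: 42.2
finger_force: 41.2
```

```bash
python3 -c "
from h import *
now()
import pickle
c=camera('side');x=c['color'][90:270,200:380];cv2.imwrite('pics/s2.png',cv2.resize(x,None,fx=3.3,fy=3.3,interpolation=cv2.INTER_CUBIC)[:,:,::-1])
goto([590,-2,140],tilt(112));goto([610,-3.5,140],tilt(157))"
```

```text
grasp [554.3  -1.  127.3] d [ 0.393 -0.02  -0.919] y [-0.067 -0.998 -0.006] q [-0.15  0.19  2.05  0.08  0.5   1.42] gap 42.2 41.24755382537842 F [-0.1  0.6 -1.1] t 5.15
turn [ -0.4 -45.    0.3] shift [148.8  -1.9  46.8] t 5.2 TCP [648.  -6. 284.]
turn [ -0.3 -90.    0.5] shift [212.7  -0.8 164.3] t 5.2 TCP [752. -14. 201.]
```

View pics/s2.png

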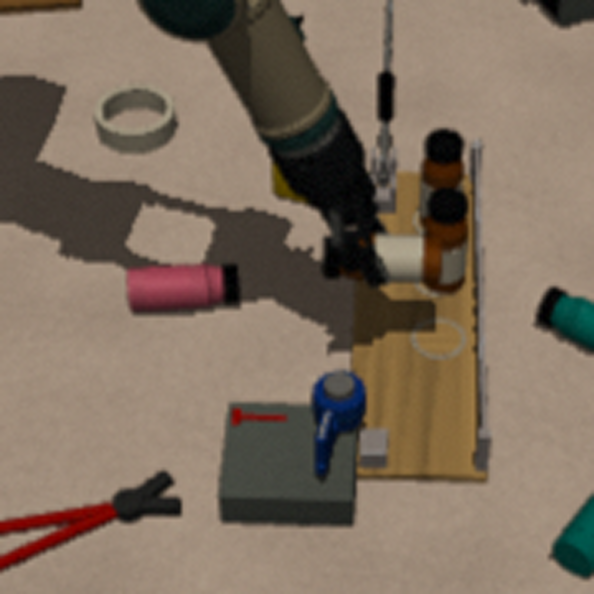

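The bottle at crop (410,258) is held level and clear of its empty ring at (438,338). Next I'll pitch it upright in two stages.

>>> arm_command --moves '[[[0,-6,0],[19,0,6],0.8],[[0,-12,0],[37,0,12],0.8],[[0,-18,0],[56,0,18],0.8],[[0,-24,0],[75,0,24],0.8],[[0,-30,0],[94,-1,30],0.8],[[0,-36,0],[112,-1,36],0.8],[[0,-42,0],[131,-1,42],0.8],[[0,-45,0],[149,-1,47],0.8],[[0,-45,0],[149,-1,47],0.8],[[0,-45,0],[149,-1,47],0.8]]'

```text
time: 6.03
ee_pos: [649.2, -7.3, 281.2]
ee_rot: [-3.063, 0.1, 0.598]
force: [0.1, 0.2, -2.1]
finger_gap: 42.3
finger_force: 41.3
```

```bash
python3 -c "
from h import *
now()
goto([600,-3.5,145],tilt(135));goto([615,-3.5,145],tilt(157))"
```

```text
grasp [591.   -2.5 137.6] d [-0.375  0.031 -0.926] y [-0.067 -0.998 -0.007] q [-0.11  0.58  1.35 -0.01  1.6   1.52] gap 42.3 41.30629777908325 F [ 0.1  0.2 -2.1] t 6.03
turn [ -0.2 -22.9   0.5] shift [65.8  0.2  1.9] t 6.03 TCP [709. -11. 255.]
turn [ -0.1 -44.9   0.5] shift [128.8  -0.3  29.3] t 6.03 TCP [757. -14. 206.]
```

>>> arm_command --moves '[[[0,-6,0],[17,0,0],0.8],[[0,-12,0],[34,0,0],0.8],[[0,-18,0],[51,0,1],0.8],[[0,-23,0],[66,0,2],0.8],[[0,-29,0],[84,0,8],0.8],[[0,-35,0],[101,0,15],0.8],[[0,-40,0],[116,0,22],0.8],[[0,-45,0],[129,0,29],0.8],[[0,-45,0],[129,0,29],0.8],[[0,-45,0],[129,0,29],0.8]]'

```text
time: 6.87
ee_pos: [756.6, -14.0, 206.3]
ee_rot: [-2.582, 0.08, 1.712]
force: [-0.1, 0.4, -0.7]
finger_gap: 42.8
finger_force: 41.4
```

```bash
python3 -c "
from h import *
now()
import pickle
c=camera('side');pickle.dump(c,open('s3.pkl','wb'));x=c['color'][90:270,200:380];cv2.imwrite('pics/s3.png',cv2.resize(x,None,fx=3.3,fy=3.3,interpolation=cv2.INTER_CUBIC)[:,:,::-1])
c=camera('top');pickle.dump(c,open('t3.pkl','wb'))"
```

```text
grasp [614.2  -4.1 145.9] d [-0.919  0.064 -0.389] y [-0.067 -0.998 -0.007] q [-0.1   1.04  0.82 -0.05  2.46  1.51] gap 42.8 41.39050841331482 F [-0.1  0.4 -0.7] t 6.87
```

View pics/s3.png

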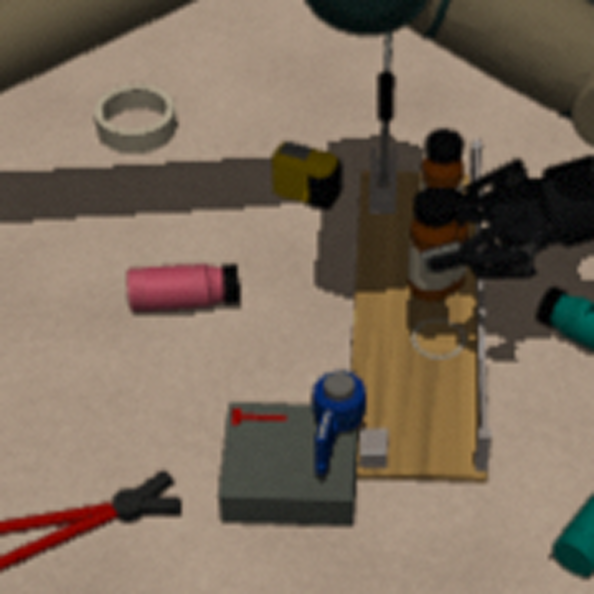

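The bottle now hangs upright above its ring. I'll find its axis and base height from the rays.

Run:
```python
from h import *
import pickle
c=pickle.load(open('s3.pkl','rb'));t=pickle.load(open('t3.pkl','rb'))
P=lambda x,y:((x+.5)/3.3-.5+200,(y+.5)/3.3-.5+90)
def ony(c,u,v,y):
    o,d=ray(c,u,v);return (o+d*(y-o[1])/d[1]).round(1)
print('base bottom',ony(c,*P(437,300),-24.))
for x,y,n in((408,285,'L'),(464,285,'R')):print(n,ony(c,*P(x,y),-5.))
print('cap centre',ony(c,*P(436,205),-5.))
# cross-check: ring + standing mid bottle reference in same view
print('ring',onz(c,*P(438,338),12).round(1), onz(c,*P(411,338),12).round(1),onz(c,*P(466,338),12).round(1))
print('cap from top view px of predicted',proj(t,[610,-4,192]),proj(c,[610,-4,82]))
cv2.imwrite('pics/t3.png',cv2.resize(t['color'][140:240,200:350],None,fx=4,fy=4,interpolation=cv2.INTER_CUBIC)[:,:,::-1])
```

```text
base bottom [612.9 -24.   87.8]
L [586.6  -5.   89.7]
R [640.   -5.   87.9]
cap centre [609.2  -5.  190.7]
ring [618.5  -2.3  12. ] [591.9  -1.4  12. ] [646.2  -3.2  12. ]
cap from top view px of predicted [[289.18498411 166.20198789]] [[330.61796004 177.34330017]]
```

View pics/t3.png

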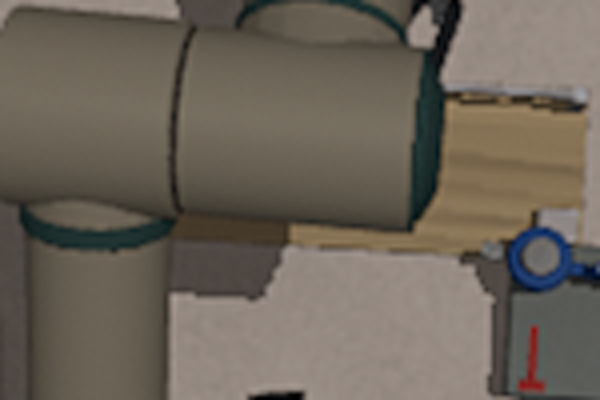

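```bash
python3 -c "
from h import *
o=observe();M=R.from_rotvec(o['ee_rot']).as_matrix()
for w in([8,0.5,0],[8,.5,-35],[8,.5,-65],[8,.5,-75]):print(w,(M.T@np.array(w,float)).round(1))"
```

```text
[8, 0.5, 0] [ 3.1 -1.  -7.3]
[8, 0.5, -35] [35.3 -0.8  6.5]
[8, 0.5, -65] [62.9 -0.6 18.3]
[8, 0.5, -75] [72.1 -0.5 22.2]
```

>>> arm_command --moves '[[[0,0,0],[3,-1,-7],0.8],[[0,0,0],[19,-1,-1],0.8],[[0,0,0],[35,-1,6],0.8],[[0,0,0],[49,-1,12],0.8],[[0,0,0],[60,-1,17],0.8],[[0,0,0],[65,-1,19],0.8],[[0,0,0],[68,-1,20],0.8],[[0,0,0],[68,-1,20],0.8],[[0,0,0],[68,-1,20],0.8]]'

```text
time: 7.72
ee_pos: [765.7, -13.2, 138.8]
ee_rot: [-2.584, 0.081, 1.709]
force: [0.0, 0.3, -1.3]
finger_gap: 42.7
finger_force: 41.4
```

```bash
python3 -c "
from h import *
now()
import pickle
c=camera('side');pickle.dump(c,open('s4.pkl','wb'));x=c['color'][90:270,200:380];cv2.imwrite('pics/s4.png',cv2.resize(x,None,fx=3.3,fy=3.3,interpolation=cv2.INTER_CUBIC)[:,:,::-1])"
```

```text
grasp [623.4  -3.3  78.2] d [-0.918  0.064 -0.391] y [-0.067 -0.998 -0.006] q [-0.1   1.11  0.81 -0.04  2.39  1.52] gap 42.7 41.39062821865082 F [ 0.   0.3 -1.3] t 7.72
```

View pics/s4.png

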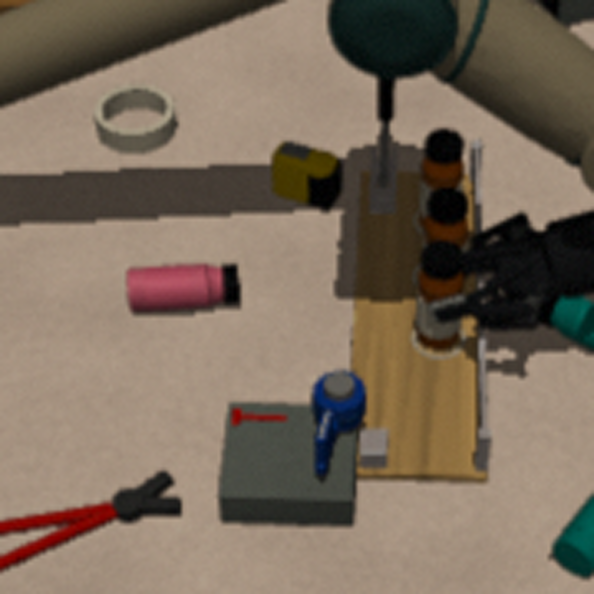

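The bottle at (438,300) is centred over its ring, about 7 mm above the plate. I'll lower it until I see contact.

>>> arm_command --moves '[[[0,0,0],[2,0,1],0.8],[[0,0,0],[4,0,2],0.8],[[0,0,0],[5,0,2],0.8],[[0,0,0],[5,0,2],0.8],[[0,0,0],[5,0,2],0.8]]'

```text
time: 8.18
ee_pos: [765.7, -13.1, 134.5]
ee_rot: [-2.584, 0.081, 1.71]
force: [1.4, 0.1, 3.9]
finger_gap: 43.2
finger_force: 41.8
```

>>> arm_command --moves '[[[0,0,0],[1,0,0],0.8],[[0,0,0],[2,0,1],0.8],[[0,0,0],[2,0,1],0.8],[[0,0,0],[2,0,1],0.8]]'

```text
time: 8.52
ee_pos: [765.6, -13.1, 134.3]
ee_rot: [-2.583, 0.081, 1.711]
force: [3.6, 0.1, 10.1]
finger_gap: 42.6
finger_force: 42.3
```

On the plate, with about 10 N of contact. Releasing gently.

>>> arm_command --moves '[[[0,0,0],[-1,0,0],0.5],[[0,0,0],[-1,0,0],0.45],[[0,0,0],[-1,0,0],0.4],[[0,0,0],[-1,0,0],0.35],[[0,0,0],[-1,0,0],0.3],[[0,0,0],[-1,0,0],0.3],[[0,0,0],[-1,0,0],0.3]]'

```text
time: 9.1
ee_pos: [765.2, -13.1, 131.5]
ee_rot: [-2.584, 0.081, 1.709]
force: [-0.6, -0.3, -0.3]
finger_gap: 59.7
finger_force: 0.0
```

```bash
python3 -c "
from h import *
now()
import pickle
c=camera('side');x=c['color'][90:270,200:380];cv2.imwrite('pics/s5.png',cv2.resize(x,None,fx=3.3,fy=3.3,interpolation=cv2.INTER_CUBIC)[:,:,::-1])"
```

```text
grasp [622.8  -3.2  70.9] d [-0.918  0.064 -0.391] y [-0.067 -0.998 -0.006] q [-0.1   1.12  0.82 -0.04  2.38  1.52] gap 59.7 0.0 F [-0.6 -0.3 -0.3] t 9.1
```

View pics/s5.png

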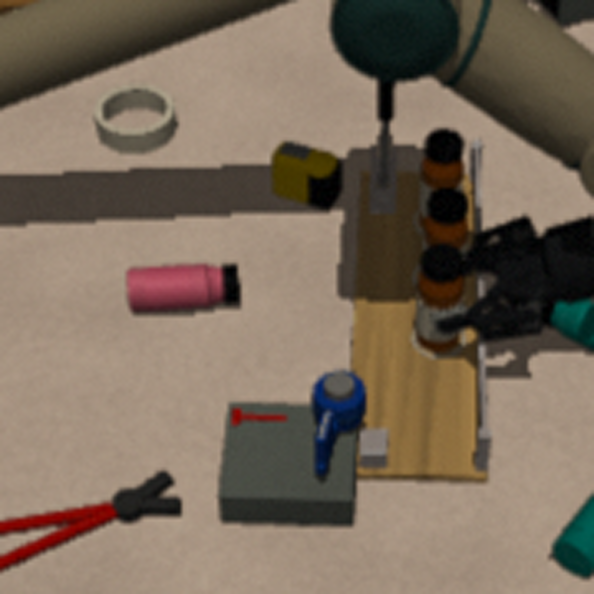

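The bottle stands upright and free on its ring at (438,300), and its neighbours at (445,150) and (446,210) have not moved. I'll retreat straight up, slightly back.

>>> arm_command --moves '[[[0,0,0],[-4,0,-12],0.3],[[0,0,0],[-20,0,-22],0.3],[[0,0,0],[-38,0,-31],0.3],[[0,0,0],[-58,0,-40],0.3],[[0,0,0],[-78,0,-48],0.3],[[0,0,0],[-98,0,-57],0.3],[[0,0,0],[-120,0,-66],0.3],[[0,0,0],[-120,0,-66],0.3]]'

```text
time: 9.82
ee_pos: [778.8, -14.8, 274.3]
ee_rot: [-2.59, 0.082, 1.701]
force: [-0.1, -0.5, 1.0]
finger_gap: 59.5
finger_force: 0.0
```

Run:
```python
from h import *
import pickle
now()
c=camera('side');b=pickle.load(open('side0.pkl','rb'))
# caps: dark blobs & amber masks before/after
def amber(c):
    im=c['color'].astype(int);m=((im[...,0]>im[...,2]*2)&(im[...,0]>im[...,1]*1.5)&(im[...,0]>50)).astype(np.uint8)
    m[:125]=0;m[205:]=0;m[:,:290]=0;m[:,350:]=0
    n,l,s,ce=cv2.connectedComponentsWithStats(m);return [(s[i,:5].tolist(),ce[i].round(1).tolist()) for i in range(1,n) if s[i,4]>15]
print(amber(b));print(amber(c))
print('pred base L/other/R, top',[proj(c,p).round(1).tolist() for p in([619,-4,12],[619,-4,122],[625,81,122])])
goto([615,0,330],tilt(90))
k=np.array([578,289,0.])
```

```text
grasp [636.9  -4.9 212.8] d [-0.916  0.064 -0.397] y [-0.067 -0.998 -0.006] q [-0.1   1.03  0.66 -0.06  2.61  1.5 ] gap 59.5 0.0 F [-0.1 -0.5  1. ] t 9.82
[([328, 138, 12, 8, 59], [333.4, 141.7]), ([328, 156, 14, 10, 74], [335.0, 160.5]), ([303, 181, 10, 11, 97], [307.4, 186.0]), ([327, 181, 5, 14, 62], [329.0, 186.7])]
[([328, 138, 12, 8, 51], [332.8, 141.8]), ([329, 156, 13, 7, 52], [334.6, 159.7]), ([327, 173, 13, 10, 68], [332.9, 177.9])]
pred base L/other/R, top [[[332.6, 192.5]], [[334.0, 168.1]], [[333.9, 149.6]]]
turn [-0.1 66.7  0.5] shift [-261.    -5.2   66.5] t 9.87 TCP [615.   0. 485.]
```

>>> arm_command --moves '[[[0,7,0],[-40,0,7],0.0],[[0,14,0],[-78,0,14],0.0],[[0,21,0],[-116,-1,21],0.0],[[0,28,0],[-154,-2,28],0.0],[[0,35,0],[-192,-3,35],0.0],[[0,42,0],[-220,-4,44],0.0],[[0,49,0],[-240,-5,55],0.0],[[0,56,0],[-261,-5,66],0.0],[[0,63,0],[-261,-5,66],0.0],[[0,66.7,0.5],[-261,-5,66],0.0]]'

```text
time: 10.7
ee_pos: [614.7, -0.0, 484.7]
ee_rot: [-3.138, 0.116, -0.007]
force: [0.2, 0.4, -0.5]
finger_gap: 85.4
finger_force: 0.0
```

Run:
```python
from h import *
now()
def dark(c,box):
    x0,y0,x1,y1=box;im=c['color'][y0:y1,x0:x1].max(2);m=(im<45).astype(np.uint8)
    n,l,s,ce=cv2.connectedComponentsWithStats(m)
    for i in range(1,n):
        if s[i,4]>10: print(n,[s[i,0]+x0,s[i,1]+y0,*s[i,2:]],(ce[i]+[x0,y0]).round(2))
import pickle
a=pickle.load(open('top0.pkl','rb'));b=pickle.load(open('side0.pkl','rb'))
print('T');dark(a,(180,170,210,200));print('S');dark(b,(305,100,330,135))
print('pred',[proj(c,p).round(1).tolist() for c in(a,b) for p in([579,289,111],[579,289,51])])
goto([579,289,200],tilt(90))
```

```text
grasp [6.154e+02 2.000e-01 3.297e+02] d [ 0.004  0.002 -1.   ] y [-0.074 -0.997 -0.002] q [-0.11  0.3   1.27  0.    1.56  1.53] gap 85.4 0.0 F [ 0.2  0.4 -0.5] t 10.7
T
2 [np.int32(189), np.int32(182), np.int32(10), np.int32(8), np.int32(52)] [193.08 185.38]
S
3 [np.int32(315), np.int32(112), np.int32(4), np.int32(15), np.int32(56)] [316.5 119. ]
pred [[[190.7, 183.0]], [[195.8, 186.1]], [[316.4, 112.7]], [[316.1, 126.1]]]
turn [-0.1 -0.2 -0.1] shift [ -57.4 -285.4  130. ] t 10.7 TCP [579. 289. 355.]
```

>>> arm_command --moves '[[[0,0,0],[-7,-40,0],0.0],[[0,0,0],[-15,-80,20],0.0],[[0,0,0],[-23,-115,40],0.0],[[0,0,0],[-31,-150,60],0.0],[[0,0,0],[-39,-185,80],0.0],[[0,0,0],[-47,-220,100],0.0],[[0,0,0],[-53,-255,115],0.0],[[0,0,0],[-58,-285,130],0.0],[[0,0,0],[-58,-285,130],0.0],[[0,0,0],[-58,-285,130],0.0]]'

```text
time: 11.53
ee_pos: [578.2, 289.9, 350.7]
ee_rot: [3.14, -0.111, -0.014]
force: [-0.7, -1.0, 0.5]
finger_gap: 85.4
finger_force: 0.0
```

```bash
python3 -c "
from h import *
now();goto([578,289,90],tilt(90))"
```

```text
grasp [576.9 289.9 195.7] d [-0.009  0.    -1.   ] y [-0.07  -0.998  0.   ] q [0.36 0.42 1.42 0.   1.31 2.  ] gap 85.4 0.0 F [-0.7 -1.   0.5] t 11.53
turn [0.  0.5 0.1] shift [  0.8   0.8 105.7] t 11.53 TCP [578. 289. 245.]
```

>>> arm_command --moves '[[[0,0.5,0],[0,1,30],0.0],[[0,0.5,0],[1,1,60],0.0],[[0,0.5,0],[1,1,85],0.0],[[0,0.5,0],[1,1,100],0.0],[[0,0.5,0],[1,1,104],0.0],[[0,0.5,0],[1,1,104],0.0]]'

```text
time: 12.03
ee_pos: [579.7, 286.2, 248.4]
ee_rot: [-3.139, 0.118, -0.004]
force: [0.6, 0.0, 2.1]
finger_gap: 85.3
finger_force: 0.0
```

>>> arm_command --moves '[[[0,0,0],[0,0,0],0.5],[[0,0,0],[0,0,0],0.7],[[0,0,0],[0,0,0],0.9],[[0,0,0],[0,0,0],1.0],[[0,0,0],[0,0,0],1.0],[[0,0,0],[0,0,0],1.0],[[0,0,0],[0,0,0],1.0],[[0,0,0],[0,0,0],1.0],[[0,0,0],[0,0,0],1.0]]' --newtons 30

```text
time: 12.78
ee_pos: [579.8, 287.8, 250.4]
ee_rot: [-3.137, 0.116, -0.009]
force: [-1.3, 0.9, 5.6]
finger_gap: 17.2
finger_force: 29.5
```

```bash
python3 -c "
from h import *
now();o=observe();M=R.from_rotvec(o['ee_rot']).as_matrix()
print((M.T@(-cy*355)).round(1))"
```

```text
grasp [580.7 288.2  95.4] d [ 0.006  0.002 -1.   ] y [-0.074 -0.997 -0.003] q [0.35 0.49 1.56 0.   1.08 2.  ] gap 17.2 29.45225715637207 F [-1.3  0.9  5.6] t 12.78
[  0.6 355.   -1. ]
```

Knob gripped, with a gap of 17 mm. Sliding along the row.

>>> arm_command --moves '[[[0,0,0],[0,8,0],1.0],[[0,0,0],[0,22,0],1.0],[[0,0,0],[0,40,0],1.0],[[0,0,0],[0,60,0],1.0],[[0,0,0],[0,80,0],1.0],[[0,0,0],[0,100,0],1.0],[[0,0,0],[0,100,0],1.0]]'

```text
time: 13.37
ee_pos: [572.4, 185.1, 250.3]
ee_rot: [3.139, -0.118, 0.009]
force: [-0.8, -1.7, 6.2]
finger_gap: 17.5
finger_force: 29.7
```

```bash
python3 -c "
from h import *
now()"
```

```text
grasp [573.3 185.   95.3] d [ 0.006 -0.    -1.   ] y [-0.075 -0.997  0.   ] q [ 0.2   0.43  1.67 -0.    1.03  1.84] gap 17.5 29.683560132980347 F [-0.8 -1.7  6.2] t 13.37
```

Side force is low and the yaw holds, so I'll carry on.

>>> arm_command --moves '[[[0,0,0],[0,10,0],1.0],[[0,0,0],[0,28,0],1.0],[[0,0,0],[0,50,0],1.0],[[0,0,0],[0,75,0],1.0],[[0,0,0],[0,100,0],1.0],[[0,0,0],[0,125,0],1.0],[[0,0,0],[0,150,0],1.0],[[0,0,0],[0,175,0],1.0],[[0,0,0],[0,195,0],1.0],[[0,0,0],[0,210,0],1.0]]'

```text
time: 14.2
ee_pos: [557.2, -23.0, 250.3]
ee_rot: [-3.138, 0.117, -0.011]
force: [0.3, 2.6, 9.3]
finger_gap: 17.1
finger_force: 30.1
```

>>> arm_command --moves '[[[0,0,0],[0,10,0],1.0],[[0,0,0],[0,20,0],1.0],[[0,0,0],[0,29,0],1.0],[[0,0,0],[0,36,0],1.0],[[0,0,0],[0,39,0],1.0],[[0,0,0],[0,39,0],1.0],[[0,0,0],[0,39,0],1.0]]'

```text
time: 14.78
ee_pos: [554.5, -61.3, 250.3]
ee_rot: [-3.139, 0.116, -0.011]
force: [-1.5, -1.5, 8.6]
finger_gap: 17.1
finger_force: 30.1
```

```bash
python3 -c "
from h import *
now();o=observe();M=R.from_rotvec(o['ee_rot']).as_matrix();g=o['ee_pos']+155*M[:,2]
print('travel',(np.array([580.7,288.2,0])-g)@cy)"
```

```text
grasp [555.6 -61.4  95.3] d [ 0.007 -0.    -1.   ] y [-0.074 -0.997 -0.   ] q [-0.24  0.38  1.77  0.    0.99  1.41] gap 17.1 30.065985918045044 F [-1.5 -1.5  8.6] t 14.78
travel 350.46000449540014
```

>>> arm_command --moves '[[[0,0,0],[0,2,0],1.0],[[0,0,0],[0,4,0],1.0],[[0,0,0],[0,5,0],1.0],[[0,0,0],[0,5,0],1.0]]'

```text
time: 15.12
ee_pos: [554.2, -65.1, 250.3]
ee_rot: [-3.137, 0.117, -0.012]
force: [0.1, 3.2, 10.0]
finger_gap: 17.1
finger_force: 30.2
```

>>> arm_command --moves '[[[0,0,0],[0,2,0],1.0],[[0,0,0],[0,4,0],1.0],[[0,0,0],[0,4,0],1.0]]'

```text
time: 15.37
ee_pos: [554.1, -66.4, 250.3]
ee_rot: [-3.129, 0.12, -0.012]
force: [1.6, 15.3, 10.3]
finger_gap: 17.1
finger_force: 31.2
```

>>> arm_command --moves '[[[0,0,0],[0,2,0],1.0],[[0,0,0],[0,2,0],1.0],[[0,0,0],[0,0,0],1.0]]'

```text
time: 15.62
ee_pos: [554.1, -66.2, 250.3]
ee_rot: [-3.13, 0.118, -0.012]
force: [0.4, 9.2, 10.3]
finger_gap: 17.2
finger_force: 30.8
```

>>> arm_command --moves '[[[0,0,0],[0,-3,0],0.9],[[0,0,0],[0,-3,0],0.6],[[0,0,0],[0,-3,0],0.4],[[0,0,0],[0,-3,0],0.4],[[0,0,0],[0,-3,0],0.4]]'

```text
time: 16.03
ee_pos: [553.2, -66.7, 248.3]
ee_rot: [-3.138, 0.116, -0.005]
force: [1.1, -1.5, 0.5]
finger_gap: 51.3
finger_force: 0.0
```

```bash
python3 -c "
from h import *
now()
for z in(200,):
  o=observe();M=R.from_rotvec(o['ee_rot']).as_matrix();g=o['ee_pos']+155*M[:,2];goto(g+[0,0,110],tilt(90))"
```

```text
grasp [553.7 -66.5  93.3] d [ 0.003  0.002 -1.   ] y [-0.074 -0.997 -0.002] q [-0.25  0.38  1.77  0.    0.99  1.4 ] gap 51.3 0.0 F [ 1.1 -1.5  0.5] t 16.03
turn [-0.1 -0.2 -0.1] shift [   0.8   -0.5 -110. ] t 16.03 TCP [554. -66. 358.]
```

The bar is at its stop: the reaction was 15 N and the knob rests 70 mm left of the collar. Next I'll lift, yaw and go to the lever.

```bash
cat >> h.py <<'E'
COL=np.array([515,-132.3,88.])
def lev(th,r=58,z=88):  # th: angle from -cy towards -cx (pi/2 = locked)
    u=-cy*np.cos(th)-cx*np.sin(th);y=cx*np.cos(th)-cy*np.sin(th);d=-cz
    return COL*[1,1,0]+u*r+[0,0,z],np.c_[np.cross(y,d),y,d]
E
python3 -c "
from h import *
goto(*lev(.188,z=200));goto(*lev(.188))"
```

```text
turn [  0.   -0.2 -79.3] shift [ -43.7  125.  -107.1] t 16.03 TCP [ 500. -188.  355.]
turn [  0.   -0.2 -79.3] shift [-44.  125.2   4.9] t 16.03 TCP [ 500. -188.  243.]
```

>>> arm_command --moves '[[[0,0,0],[0,0,-25],0.3],[[0,0,0],[0,0,-55],0.2],[[0,0,0],[0,0,-85],0.1],[[0,0,0],[0,0,-110],0.0],[[0,0,0],[0,0,-110],0.0],[[0,0,0],[0,0,-110],0.0]]'

```text
time: 16.53
ee_pos: [553.2, -67.1, 360.1]
ee_rot: [-3.138, 0.116, -0.012]
force: [0.8, 0.6, -0.5]
finger_gap: 85.3
finger_force: 0.0
```

```bash
python3 -c "
from h import *
now();goto(*lev(.188,z=200));goto(*lev(.188))
c=camera('top')
im=c['color'].astype(int);m=((im[...,2]>im[...,0]+20)&(im[...,2]>50));m[:185]=0;m[230:]=0;m[:,:315]=0;m[:,375:]=0
ys,xs=np.where(m);print(len(xs),xs.min(),xs.max(),ys.min(),ys.max())
P=lev(.188,z=105)[0];print(P,proj(c,P),proj(c,lev(.188,r=76,z=105)[0]))"
```

```text
grasp [554.4 -67.  205.1] d [ 0.008  0.001 -1.   ] y [-0.074 -0.997 -0.001] q [-0.25  0.28  1.62  0.    1.24  1.4 ] gap 85.3 0.0 F [ 0.8  0.6 -0.5] t 16.53
turn [  0.2  -0.4 -79.4] shift [-44.1 124.9   4.6] t 16.53 TCP [ 500. -188.  355.]
turn [  0.2  -0.4 -79.4] shift [-44.9 125.  116.6] t 16.53 TCP [ 500. -188.  243.]
118 324 360 197 229
[ 500.08932799 -188.35061873  105.        ] [[353.52781523 208.03207903]] [[359.47636967 209.5270888 ]]
```

The predicted lever pixels (353.5,208) and end (359.5) match the image. Moving over the lever.

>>> arm_command --moves '[[[0,0,-7],[-6,15,2],0.0],[[0,0,-14],[-12,35,4],0.0],[[0,0,-21],[-18,55,4],0.0],[[0,0,-28],[-25,75,4],0.0],[[0,0,-35],[-32,95,4],0.0],[[0,0,-42],[-40,115,4],0.0],[[0,0,-49],[-44,125,4],0.0],[[0,0,-56],[-44,125,4],0.0],[[0,0,-63],[-44,125,4],0.0],[[0,0,-70],[-44,125,4],0.0]]'

```text
time: 17.42
ee_pos: [499.1, -188.4, 352.1]
ee_rot: [-2.632, -1.711, -0.004]
force: [-0.4, 0.7, 0.5]
finger_gap: 85.4
finger_force: 0.0
```

```bash
python3 -c "
from h import *
now();goto(*lev(.188,z=200));goto(*lev(.188))"
```

```text
grasp [ 499.2 -187.8  197.1] d [ 0.     0.004 -1.   ] y [ 0.914 -0.406 -0.001] q [-0.49  0.25  1.68  0.    1.22 -0.08] gap 85.4 0.0 F [-0.4  0.7  0.5] t 17.42
turn [-0.  -0.2 -9. ] shift [ 0.4  0.9 -2.9] t 17.42 TCP [ 500. -188.  355.]
turn [-0.  -0.2 -9. ] shift [  0.    1.  109.1] t 17.42 TCP [ 500. -188.  243.]
```

>>> arm_command --moves '[[[0,0,-5],[0,1,0],0.0],[[0,0,-9],[0,1,0],0.0],[[0,0,-9],[0,1,30],0.0],[[0,0,-9],[0,1,60],0.0],[[0,0,-9],[0,1,88],0.0],[[0,0,-9],[0,1,102],0.0],[[0,0,-9],[0,1,106],0.0],[[0,0,-9],[0,1,106],0.0],[[0,0,-9],[0,1,106],0.0]]'

```text
time: 18.17
ee_pos: [501.4, -188.4, 248.1]
ee_rot: [2.496, 1.907, 0.006]
force: [-0.1, 0.4, 0.7]
finger_gap: 85.3
finger_force: 0.0
```

>>> arm_command --moves '[[[0,0,0],[0,0,0],0.5],[[0,0,0],[0,0,0],0.7],[[0,0,0],[0,0,0],0.85],[[0,0,0],[0,0,0],0.9],[[0,0,0],[0,0,0],1.0],[[0,0,0],[0,0,0],1.0],[[0,0,0],[0,0,0],1.0],[[0,0,0],[0,0,0],1.0],[[0,0,0],[0,0,0],1.0]]' --newtons 20

```text
time: 18.92
ee_pos: [501.2, -188.3, 248.7]
ee_rot: [2.495, 1.907, 0.007]
force: [-0.5, -0.1, 3.8]
finger_gap: 9.4
finger_force: 22.8
```

```bash
python3 -c "
from h import *
now();o=observe();M=R.from_rotvec(o['ee_rot']).as_matrix();y=M[:,1];th=np.arctan2(-y@cy,y@cx);print('th',th)
g=o['ee_pos']+155*M[:,2];v=g-COL;print('r',np.hypot(*v[:2]),'thpos',np.arctan2(-v@cx,-v@cy))
zt=g[2]
for t in np.linspace(th,np.pi/2,11)[1:]:goto(*lev(t,z=zt))"
```

```text
grasp [ 501.8 -188.1   93.7] d [ 0.004  0.001 -1.   ] y [ 0.965 -0.262  0.004] q [-0.49  0.35  1.82  0.    0.97 -0.23] gap 9.4 22.821342945098877 F [-0.5 -0.1  3.8] t 18.92
th 0.193506156395308
r 57.33078002907799 thpos 0.15949595754293197
turn [ 0.2 -0.2  7.9] shift [ 0.2 -9.3 -0. ] t 18.92 TCP [ 492. -186.  249.]
turn [ 0.2 -0.2 15.8] shift [  1.9 -17.1  -0.1] t 18.92 TCP [ 485. -182.  249.]
turn [ 0.2 -0.2 23.7] shift [  4.6 -24.7  -0.1] t 18.92 TCP [ 479. -177.  249.]
turn [ 0.2 -0.2 31.6] shift [  8.3 -31.7  -0.1] t 18.92 TCP [ 473. -172.  249.]
turn [ 0.2 -0.2 39.5] shift [ 12.9 -38.2  -0.1] t 18.92 TCP [ 468. -166.  249.]
turn [ 0.1 -0.2 47.3] shift [ 18.4 -44.   -0.1] t 18.92 TCP [ 464. -159.  249.]
turn [ 0.1 -0.2 55.2] shift [ 24.6 -49.   -0.1] t 18.92 TCP [ 460. -152.  249.]
turn [ 0.1 -0.2 63.1] shift [ 31.5 -53.1  -0.1] t 18.92 TCP [ 458. -144.  249.]
turn [ 0.1 -0.3 71. ] shift [ 38.8 -56.2  -0.1] t 18.92 TCP [ 457. -136.  249.]
turn [ 0.1 -0.3 78.9] shift [ 46.5 -58.3  -0.1] t 18.92 TCP [ 457. -128.  249.]
```

>>> arm_command --moves '[[[0,0,6],[0.3,-6.1,0],1.0],[[0,0,13],[1.5,-13,0],1.0],[[0,0,20],[3.5,-19.8,0],1.0],[[0,0,27],[6.3,-26.3,0],1.0],[[0,0,34],[9.9,-32.4,0],1.0],[[0,0,41],[14.2,-38.1,0],1.0],[[0,0,41],[14.2,-38.1,0],1.0]]'

```text
time: 19.5
ee_pos: [467.8, -164.3, 248.7]
ee_rot: [3.006, 0.91, 0.008]
force: [-0.8, -1.7, 3.6]
finger_gap: 9.8
finger_force: 22.6
```

```bash
cat >> h.py <<'E'
COL=np.array([517,-132.2,88.])
def th():
    o=observe();M=R.from_rotvec(o['ee_rot']).as_matrix();y=M[:,1];g=o['ee_pos']+155*M[:,2];v=g-COL
    print('th',np.arctan2(-y@cy,y@cx).round(3),'r',np.hypot(*v[:2]).round(1),'thpos',np.arctan2(-v@cx,-v@cy).round(3))
    goto(*lev(np.pi/2,z=g[2]))
E
python3 -c "
from h import *
now();th()"
```

```text
grasp [ 468.6 -164.2   93.7] d [ 0.005  0.    -1.   ] y [ 0.555 -0.832  0.002] q [-0.48  0.3   1.9   0.    0.93  0.5 ] gap 9.8 22.604505121707916 F [-0.8 -1.7  3.6] t 19.5
th 0.911 r 58.0 thpos 0.914
turn [ 0.  -0.3 37.8] shift [ 12.9 -35.   -0. ] t 19.5 TCP [ 459. -128.  249.]
```

Forces are small and the radius is 58.0, so it is tracking well. I'll finish the remaining 37.8°.

>>> arm_command --moves '[[[0,0,6],[0.3,-6.1,0],1.0],[[0,0,13],[1.5,-13,0],1.0],[[0,0,20],[3.5,-19.8,0],1.0],[[0,0,27],[6.3,-26.3,0],1.0],[[0,0,33],[9.4,-31.6,0],1.0],[[0,0,37.5],[12,-35.3,0],1.0],[[0,0,37.5],[12,-35.3,0],1.0],[[0,0,37.5],[12,-35.3,0],1.0],[[0,0,37.5],[12,-35.3,0],1.0]]'

```text
time: 20.25
ee_pos: [458.5, -128.8, 248.7]
ee_rot: [-3.139, 0.096, -0.005]
force: [-3.6, 0.2, 7.4]
finger_gap: 9.6
finger_force: 23.2
```

```bash
python3 -c "
from h import *
now();th()"
```

```text
grasp [ 459.  -128.6   93.7] d [ 0.003  0.001 -1.   ] y [-0.061 -0.998 -0.001] q [-0.42  0.28  1.94  0.    0.92  1.21] gap 9.6 23.19298893213272 F [-3.6  0.2  7.4] t 20.25
th 1.56 r 58.1 thpos 1.56
turn [-0.1 -0.2  0.6] shift [ 0.6 -0.8  0. ] t 20.25 TCP [ 459. -128.  249.]
```

>>> arm_command --moves '[[[0,0,0],[0,0,0],0.9],[[0,0,0],[0,0,0],0.7],[[0,0,0],[0,0,0],0.5],[[0,0,0],[0,0,0],0.5],[[0,0,0],[0,0,-20],0.5],[[0,0,0],[0,0,-50],0.5],[[0,0,0],[0,0,-85],0.5],[[0,0,0],[0,0,-120],0.5],[[0,0,0],[0,0,-160],0.5],[[0,0,0],[0,0,-160],0.5]]'

```text
time: 21.08
ee_pos: [459.9, -129.6, 415.6]
ee_rot: [3.136, -0.1, 0.029]
force: [1.2, -0.8, 0.8]
finger_gap: 42.7
finger_force: 0.0
```

>>> arm_command --moves '[[[0,0,0],[-35,20,0],0.5],[[0,0,0],[-70,40,0],0.5],[[0,0,0],[-105,60,0],0.5],[[0,0,0],[-140,80,0],0.5],[[0,0,0],[-140,120,0],0.5],[[0,0,0],[-140,160,0],0.5],[[0,0,0],[-140,200,0],0.5],[[0,0,0],[-140,200,0],0.5],[[0,0,0],[-140,200,0],0.5]]'

```text
time: 21.83
ee_pos: [305.0, -321.4, 406.6]
ee_rot: [-3.137, 0.106, -0.006]
force: [0.3, 1.1, -0.1]
finger_gap: 42.7
finger_force: 0.0
```

Run:
```python
from h import *
import pickle
now()
for n,bx in(('top',(315,185,375,245)),('side',(270,190,330,245))):
    c=camera(n);im=c['color'].astype(int);x0,y0,x1,y1=bx
    m=np.zeros(im.shape[:2],bool);m[y0:y1,x0:x1]=((im[...,2]>im[...,0]+20)&(im[...,2]>50))[y0:y1,x0:x1]
    ys,xs=np.where(m);print(n,len(xs),xs.min(),xs.max(),ys.min(),ys.max())
    if n=='top':
        for y in range(210,230):
            r=xs[ys==y]
            if len(r):print(y,r.min(),r.max(),onz(c,r.mean(),y,105)[:2].round(1),end='; ')
        print()
    print([proj(c,lev(np.pi/2+e,r=r,z=105)[0])[0].round(1).tolist() for e in(-.12,0,.12) for r in(58,76)])
    if n=='top':
        z=im[178:195,300:340].max(2);yy,xx=np.where(z<45);print('knob dark',xx.mean()+300,yy.mean()+178,len(xx),'pred',proj(c,[554,-66,81]))
    b=pickle.load(open('side0.pkl','rb'))
    if n=='side':
        mm=((im[...,0]>im[...,2]*2)&(im[...,0]>im[...,1]*1.5)&(im[...,0]>50)).astype(np.uint8);mm[:125]=0;mm[205:]=0;mm[:,:290]=0;mm[:,350:]=0
        k,l,s,ce=cv2.connectedComponentsWithStats(mm);print([(s[i,:5].tolist(),ce[i].round(1).tolist()) for i in range(1,k) if s[i,4]>10])
```

```text
grasp [ 305.7 -321.   251.6] d [ 0.004  0.002 -1.   ] y [-0.068 -0.998 -0.003] q [-0.97  0.07  1.76  0.    1.31  0.67] gap 42.7 0.0 F [ 0.3  1.1 -0.1] t 21.83
top 191 327 342 197 230
210 330 340 [ 494.9 -133.7]; 211 331 339 [ 492.  -133.7]; 212 333 336 [ 489.1 -132.2]; 213 333 335 [ 486.1 -130.6]; 214 333 335 [ 483.2 -130.6]; 215 332 335 [ 480.3 -129.1]; 216 332 335 [ 477.3 -129. ]; 217 332 335 [ 474.4 -129. ]; 218 333 336 [ 471.4 -131.8]; 219 333 336 [ 468.5 -131.8]; 220 333 336 [ 465.6 -131.2]; 221 333 336 [ 462.6 -131.7]; 222 333 336 [ 459.7 -132.1]; 223 333 336 [ 456.8 -131.6]; 224 333 335 [ 453.8 -130. ]; 225 333 335 [ 450.9 -130. ]; 226 333 335 [ 448.  -129.9]; 227 335 335 [ 445.  -132.8]; 228 333 335 [ 442.2 -129.8]; 229 332 335 [ 439.2 -128.3]; 
[[335.7, 222.2], [336.1, 228.3], [333.3, 222.2], [332.9, 228.3], [330.9, 221.9], [329.8, 228.0]]
knob dark 311.59375 192.03125 32 pred [[311.66294326 191.48375923]]
side 194 277 310 203 216
[[282.2, 204.9], [276.0, 205.3], [282.3, 203.2], [276.1, 203.0], [282.6, 201.4], [276.5, 200.7]]
[([328, 139, 12, 6, 49], [333.6, 141.4]), ([329, 157, 13, 6, 53], [335.2, 159.6]), ([327, 174, 14, 7, 56], [333.1, 177.1])]
```

```bash
python3 -c "
from cell import env
print(env.finish_job())"
```

```text
the job is handed in; nothing more can be done
None
```

The job is handed in with no verdict returned: by my measurements the tipped bottle stands on the right-hand place, the bar is at its end stop, and the lever is about 0.03 rad short of the red mark (limit 0.12).

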